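# Unmould and weigh the cast incense holders

## Task

Set the empty bowl squarely on the middle of the scale's pan, let go of it and press the tare button while every casting is still in the mould. Then fold the mould's cover open, lift every cast incense holder out of its cavity and lay them flat, humps up, side by side on the bowl's floor, setting them down rather than dropping them, with the bowl still on the middle of the pan. Finally leave the cover half open at about 45 degrees so that the empty mould can dry, and do not knock over the glass tumblers, the jar or the blue incense holder.

Things in the scene. Friction and masses are not known exactly. Their poses are not given: they have to be found in the camera images.
- mould: Fixed casting mould: wooden box 140 (x) x 187 (y) x 56 high, walls 8. Grey insert with 4 cavities (some empty) side by side along y: centres y = -66, -22, 22, 66, x = 0 mm, each 99 (x) x 39 (y), floor at 10, insert top at 26 above the underside; above it the box is 124 (x) x 171 (y) inside. The cover (hinged on the +x rim) lies over it. Origin: centre of underside; z up, front faces -x.
- cover (a joint): Angle of the mould's wooden cover (rad): 0 = shut and level, 1.57 = upright, 2.0 = stop, leaning back. It turns about its far (+x) top edge, parallel to the mould's y axis; a stiff hinge (about 0.22 N m of friction) keeps it at any angle. Panel 140 x 187 x 8 mm, 0.15 kg.
- cover_tab (a point): Grip point on the cover's red tab, a tongue 30 mm wide (along the mould's y axis, pinch it there), 10 mm thick, that sticks out 46 mm beyond the panel's free edge at its middle. The point lies 28 mm beyond that edge, 168 mm from the hinge axis along the panel and 4 mm above its underside plane, in which the axis lies.
- cover_hinge (a point): Point on the cover's hinge axis, middle of its length; in the mould's frame at x = 70, y = 0, z = 56.5 mm.
- scale: Bench scale fixed to the cart: white body 170 (y) x 240 (x, from -130 to +110) x 36 mm high. Origin on the underside; z up; front faces -x.
- scale_pan (a point): Centre of the top of the scale's steel pan, 150 (x) x 160 (y) mm flat plate without rim, 50 mm above the cart's top; in the scale's frame at x = 30, y = 0. Axes parallel to the scale's.
- tare (a joint): Travel of the tare button (m): 0 = up, 0.006 = fully down; it counts as pressed beyond 0.004. A spring returns it; full travel takes about 4 N.
- tare_top (a point): Centre of the top of the round red tare button (28 mm across, in a 44 mm black housing) on the scale's front part, in the scale's frame at x = -105, y = -35 mm, 54 mm above the cart's top. Press straight down.
- bowl: Rectangular dark wooden weighing bowl, loose, outside 144 (x) x 188 (y) x 44 mm high, walls and floor 10 mm thick, about 0.3 kg. Origin: centre of the underside; z up. It can be pinched by a wall from above.
- piece0: One of up to 4 identical white cast incense-stick holders (may be absent), about 0.13 kg: slab 96 (x) x 36 (y) x 18 mm with a hump on its middle 24 (x) x 30 (y) that rises to 40 mm. Starts in a mould cavity, x along the mould's x, the slab 2 mm above the insert. Grip the hump, fingers closing along the piece's x. Origin: centre of underside; z up.
- piece1: One of up to 4 identical white cast incense-stick holders (may be absent), about 0.13 kg: slab 96 (x) x 36 (y) x 18 mm with a hump on its middle 24 (x) x 30 (y) that rises to 40 mm. Starts in a mould cavity, x along the mould's x, the slab 2 mm above the insert. Grip the hump, fingers closing along the piece's x. Origin: centre of underside; z up.
- piece2: One of up to 4 identical white cast incense-stick holders (may be absent), about 0.13 kg: slab 96 (x) x 36 (y) x 18 mm with a hump on its middle 24 (x) x 30 (y) that rises to 40 mm. Starts in a mould cavity, x along the mould's x, the slab 2 mm above the insert. Grip the hump, fingers closing along the piece's x. Origin: centre of underside; z up.
- piece3: One of up to 4 identical white cast incense-stick holders (may be absent), about 0.13 kg: slab 96 (x) x 36 (y) x 18 mm with a hump on its middle 24 (x) x 30 (y) that rises to 40 mm. Starts in a mould cavity, x along the mould's x, the slab 2 mm above the insert. Grip the hump, fingers closing along the piece's x. Origin: centre of underside; z up.
- tumbler0: Glass tumbler, 64 mm across, 85 high, standing upright; a bystander. Origin: centre of the underside; z up.
- tumbler1: Glass tumbler, 64 mm across, 85 high, standing upright; a bystander. Origin: centre of the underside; z up.
- incense_holder: Blue ceramic incense holder, 76 mm across, 34 high; a bystander. Origin: centre of the underside; z up.
- pigment_jar: Amber glass jar, 64 mm across, 90 high; a bystander. Origin: centre of the underside; z up.
Things that resemble listed ones, but are neither listed nor needed, are in the scene too. Of the things that look like the bowl, take the one that is farthest from the robot's base at the start.

How it is judged:
On the way, in this order (a step that is already met when the one before it is completed fails the run):
1. the empty bowl stands on the middle of the scale's pan (centre within 30 mm along each pan axis), released, at rest, with all castings still in the mould (x of bowl in the frame of scale_pan between -0.03 and 0.03 m and y of bowl in the frame of scale_pan between -0.03 and 0.03 m and z of bowl in the frame of scale_pan below 0.008 m and angle between bowl's own z axis and vertical below 0.1 rad and z of each of piece0, piece1, piece2, piece3 in the frame of mould below 0.02 m and horizontal distance between each of piece0, piece1, piece2, piece3 and mould below 0.09 m and contact force between bowl and the fingers below 0.1 N and linear speed of bowl below 0.03 m/s), for 0.3 s.
2. the tare button is pressed (beyond 4 mm) with the free, empty bowl on the pan and all castings still in the mould (value of joint tare above 0.004 m and x of bowl in the frame of scale_pan between -0.045 and 0.045 m and y of bowl in the frame of scale_pan between -0.045 and 0.045 m and z of bowl in the frame of scale_pan below 0.008 m and angle between bowl's own z axis and vertical below 0.1 rad and z of each of piece0, piece1, piece2, piece3 in the frame of mould below 0.02 m and horizontal distance between each of piece0, piece1, piece2, piece3 and mould below 0.09 m and contact force between bowl and the fingers below 0.1 N), for 0.05 s.
At the end, for the whole second after the job is handed in: Castings flat, hump up (tilt < 0.25 rad) on the bowl's floor, at rest; bowl level on the pan, centre within 30 mm of the pan's along each pan axis; cover at 0.785 +- 0.2 rad; tare button up; tumblers, incense holder and jar upright (x of bowl in the frame of scale_pan between -0.03 and 0.03 m and y of bowl in the frame of scale_pan between -0.03 and 0.03 m and z of bowl in the frame of scale_pan below 0.008 m and angle between bowl's own z axis and vertical below 0.1 rad and x of piece0 in the frame of bowl between -0.048 and 0.048 m and y of piece0 in the frame of bowl between -0.085 and 0.085 m and z of piece0 in the frame of bowl between 0 and 0.03 m and angle between each of piece0, piece1, piece2, piece3's own z axis and vertical below 0.25 rad and linear speed of each of piece0, piece1, piece2, piece3, bowl below 0.03 m/s and x of piece1 in the frame of bowl between -0.048 and 0.048 m and y of piece1 in the frame of bowl between -0.085 and 0.085 m and z of piece1 in the frame of bowl between 0 and 0.03 m and x of piece2 in the frame of bowl between -0.048 and 0.048 m and y of piece2 in the frame of bowl between -0.085 and 0.085 m and z of piece2 in the frame of bowl between 0 and 0.03 m and x of piece3 in the frame of bowl between -0.048 and 0.048 m and y of piece3 in the frame of bowl between -0.085 and 0.085 m and z of piece3 in the frame of bowl between 0 and 0.03 m and value of joint cover between 0.585 and 0.985 rad and value of joint tare below 0.003 m and angle between each of tumbler0, tumbler1, incense_holder, pigment_jar's own z axis and vertical below 0.3 rad); the robot touches nothing.
It fails at once if a casting is dropped (falls freely faster than 1 m/s, about 50 mm) ((linear speed of piece0 above 1 m/s and contact force between piece0 and the fingers below 0.05 N) or (linear speed of piece1 above 1 m/s and contact force between piece1 and the fingers below 0.05 N) or (linear speed of piece2 above 1 m/s and contact force between piece2 and the fingers below 0.05 N) or (linear speed of piece3 above 1 m/s and contact force between piece3 and the fingers below 0.05 N)).
It fails at once if a glass, the incense holder or the jar is knocked over (angle between any of tumbler0, tumbler1, incense_holder, pigment_jar's own z axis and vertical above 0.5 rad).
Of piece0, piece1, piece2, piece3 only 2 to 4 are there at a start; the rules pass over those that are not, and their reading is None.
At some moment in a run one of bowl may be knocked a few centimetres aside while the robot is not near it.
It also fails if it takes over 210 s, if anything falls off the work surface, if the arm or the gripper's body presses on something with over 40 N, if the wrist force passes 120 N, or if a joint passes its speed limit or range.

## Robot

A 6-joint arm with a two-finger parallel gripper is mounted at the origin on the work surface. World frame = base frame: x ahead of the robot, y to its left, z up, the work surface at z = 0. Lengths are in m, angles in rad, forces in N, time in s.
With the tool pointing down it reaches from about 0.375 to 0.9 m from the base axis. Payload 3.1 kg.
Tool frame: the origin (TCP) lies midway between the tips of the shut fingers; the grasp point (between the pads) lies 19 mm behind it (manip.tcp_to_grasp is the distance from the TCP to the grasp point, in m); z points along the fingers, y is the line along which they close (so a half turn about z gives the same grasp; the last joint's range is limited). The gripper opens to 85 mm and grips with 20 to 120 N. Pads are 22 mm wide; open, the fingers measure 114 mm over their backs; the gripper's body (76 mm by 85 mm) begins 54 mm behind the grasp point. The pads swing forward as they close: fully open they stand 13 mm farther back than shut.
Start: joints at [1.006, 0.527, 1.433, -0, 1.181, -0.178], TCP at [0.236, 0.579, 0.231] pointing down, gripper open.
Joint ranges: [-3.08, 3.08], [-0.75, 2.2], [0.22, 2.44], [-1.43, 4.57], [0, 2.65], [-2.85, 2.85]. Speed limits (rad/s): [2.79, 2.79, 3.14, 3.14, 3.14, 3.14].

## Interface

Orientations are given as a unit quaternion [x, y, z, w].
In Python, from station import manip gives the robot as it stands. The module is installed in compiled form; this text tells all that it offers.
- The arm moves only by the shell command python3 -m crank 'ROWS' [OPENING] [FORCE]. ROWS is JSON, a list of rows, each a list of 2 entries, a list of its own where there are three numbers: the shift along the tool's x, y, z in cm, then the turn about the tool's z in degrees. In form: [[[x, y, z], spin], ...]. A call has 1 to 10 rows; each row is the pose to reach, as a shift and turn from the pose commanded when the call began, along the tool's axes at that moment; what a row does not reach only later rows make up. A row lasts 1/10 s, in which the tool goes at most 50 mm and 8.59 degrees, less where a joint would pass 70% of its speed; a pose out of reach is approached as far as the arm can. A call with a gripper value outside its range is refused whole. OPENING is the finger opening in cm, from 0 to 8.54, set as the call begins (- or left out, the last holds). The fingers move at their own pace and stop on an object; FORCE is the grip in N (left out, the last holds). Time passes only in rows, so rows that repeat a pose let the fingers close. It gives the time, the measured TCP pose, the force and the opening at its end, in the units of the state.
- manip.sense(): the state, without advancing time (a new reading comes with each control period).
- manip.snapshot(name): name is "scene" or "top" or "wrist"; returns the picture (384x512x3 uint8, red, green, blue); there is no depth.
- manip.camera_params(name): a dict with "fx", "fy", "cx", "cy" (pixels), "pose" (4x4, takes a point from camera to world coordinates). Camera axes: x right, y up, looking along -z (the intrinsics and any distortion apply to the point x, -y, -z); pixel columns grow to the right and rows downward; lengths in m; the calibration is good to about 2 mm. A picture is of the moment at which its call begins: read the wrist's pose just before it. camera_params takes no time and is no camera call; for the wrist camera it gives the pose at the moment of the call.
- manip.sign_off(): hands the job in, once; it reports no verdict.
The state is a dict: "t": time; "q": joint angles; "qd": joint speeds; "tau": joint torques, N m; "tcp_pos": TCP position; "tool_rot": TCP orientation; "force": force on the tool from outside, world axes, zero at the start; "ft_torque": the same for the moment, N m; "finger_gap": opening from 0.0 (shut) to 1.0 (fully open).
Only numpy, scipy, OpenCV 4.12 (cv2) and the standard library are available. Lean on these libraries where they do the work, as an engineer would, in place of code of your own. Each camera call takes 0.05 s, during which the arm holds its last target. There are 200 camera calls.

## Working session

There is one attempt and no reset: what is moved stays moved. The work goes in short steps, Python scripts to look and compute and a shell command to move; the robot and the scene stay as the last step left them, time stands still between calls to the robot, and variables do not carry over. Pictures are saved under pics/ and viewed, on a budget of 14 in all, crops included, one or two more only if the job needs it, and the job is handed in when it is done.

```bash
mkdir -p pics; cat > h.py <<'E'
import numpy as np, cv2
from station import manip
from scipy.spatial.transform import Rotation as R
def ray(cp,px):
    P=np.array(cp["pose"]); d=np.array([(px[0]-cp["cx"])/cp["fx"],-(px[1]-cp["cy"])/cp["fy"],-1.])
    return P[:3,3],P[:3,:3]@d
def hit(cp,px,z):
    o,d=ray(cp,px); return o+d*(z-o[2])/d[2]
def proj(cp,p):
    P=np.array(cp["pose"]); c=P[:3,:3].T@(np.array(p)-P[:3,3])
    return cp["cx"]+cp["fx"]*c[0]/-c[2], cp["cy"]-cp["fy"]*c[1]/-c[2]
def save(name,f):
    cp=manip.camera_params(name); im=manip.snapshot(name); cv2.imwrite("pics/"+f,im[:,:,::-1]); return im,cp
def rows(p,yaw=None):
    "shift in tool axes (cm) from now to TCP p"
    s=manip.sense(); r=R.from_quat(s["tool_rot"])
    print("tcp",np.round(s["tcp_pos"],4),"shift cm",np.round(r.inv().apply(np.array(p)-s["tcp_pos"])*100,2))
E
python3 - <<'E'
from h import *
a,c=save("scene","s0.png"); b,d=save("top","t0.png")
cv2.imwrite("pics/both.png",cv2.resize(np.hstack([a,b]),(800,300))[:,:,::-1])
for k in (c,d): print({i:np.round(v,3).tolist() for i,v in k.items()})
s=manip.sense(); print({k:np.round(v,3).tolist() for k,v in s.items()}); print(R.from_quat(s["tool_rot"]).as_matrix().round(3),manip.tcp_to_grasp)
E
```

```text
{'fx': 454.438, 'fy': 454.438, 'cx': 261.7, 'cy': 188.269, 'pose': [[0.614, -0.623, 0.485, 1.134], [0.789, 0.486, -0.375, -0.5], [-0.003, 0.613, 0.79, 1.112], [0.0, 0.0, 0.0, 1.0]]}
{'fx': 458.294, 'fy': 458.294, 'cx': 257.283, 'cy': 192.379, 'pose': [[0.02, 0.987, -0.16, 0.24], [-1.0, 0.02, -0.0, 0.015], [0.003, 0.16, 0.987, 1.556], [0.0, 0.0, 0.0, 1.0]]}
{'t': 0.1, 'q': [1.005, 0.528, 1.434, -0.0, 1.181, -0.178], 'qd': [0.0, -0.002, -0.003, -0.002, 0.001, 0.002], 'tau': [0.0, -44.33, -17.859, -0.0, 0.004, -0.0], 'tcp_pos': [0.235, 0.578, 0.23], 'tool_rot': [0.192, 0.981, -0.001, -0.0], 'force': [0.344, 0.008, 0.1], 'ft_torque': [-0.001, -0.011, -0.019], 'finger_gap': 0.995}
[[-0.926  0.377 -0.001]
 [ 0.377  0.926 -0.002]
 [ 0.    -0.002 -1.   ]] 0.0187
```

View pics/t0.png

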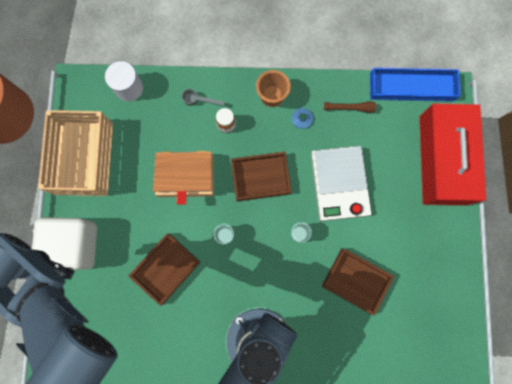

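View pics/s0.png

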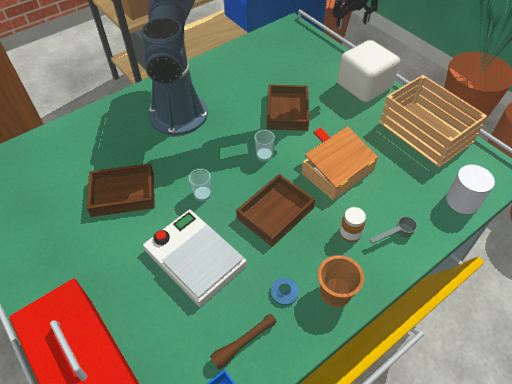

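Bowl-like candidates in the top view are (262,176), (165,269) and (358,281), with the light slatted crate at (75,152) ruled out. The base is at about (262,330), so (262,176) is the farthest and I'll take it. The mould is at (184,173) with its tab at (182,198). The scale is at (341,184), its tare button at (356,209).

```bash
cat > m.py <<'E'
from h import *
im=cv2.imread("pics/t0.png"); hsv=cv2.cvtColor(im,cv2.COLOR_BGR2HSV); cp=manip.camera_params("top")
ng=((hsv[:,:,0]<50)|(hsv[:,:,0]>95)|(hsv[:,:,1]<60)).astype(np.uint8)
def blob(mask,seed,z,name,box=None):
    n,l,st,ce=cv2.connectedComponentsWithStats(mask.astype(np.uint8),connectivity=4); k=l[seed[1],seed[0]]
    c=max(cv2.findContours((l==k).astype(np.uint8),0,2)[0],key=cv2.contourArea)[:,0]
    w=np.array([hit(cp,p,z)[:2] for p in c],np.float32)
    r=cv2.minAreaRect((w*1000).astype(np.float32)); print(name,k,st[k][:4],np.round(r[0],1),np.round(r[1],1),round(r[2],1)); return w
h,s,v=[hsv[:,:,i].astype(int) for i in range(3)]
brown=((h<20)|(h>170))&(s>80)&(v<140)
for q,nm in [((262,195),"bowl"),((136,268),"b2"),((330,285),"b3")]: 
    ys,xs=np.mgrid[-6:7,-6:7]; 
    print(nm,hsv[q[1],q[0]])
    n,l,st,ce=cv2.connectedComponentsWithStats(brown.astype(np.uint8)); y,x=np.argwhere(brown)[np.argmin(((np.argwhere(brown)-[q[1],q[0]])**2).sum(1))]
    blob(brown,(x,y),.044,nm)
or_=((h<25))&(s>60)&(v>100)
blob(or_,(184,165),.0645,"cover")
red=((h<8)|(h>172))&(s>170)&(v>110)
blob(red,(182,199),.0605,"tab"); blob(red,(356,208),.054,"button")
pan=(s<60)&(v>130)
print(hsv[170,340]); blob(pan,(340,165),.05,"pan")
blob((h>100)&(h<125)&(s>90),(296,119),.02,"blue")
cr=im[90:310,120:400]; cv2.imwrite("pics/crop0.png",cv2.resize(cr,None,fx=2.8,fy=2.7,interpolation=cv2.INTER_CUBIC))
E
python3 m.py
```

```text
bowl [ 11 147  99]
bowl 27 [232 152  59  48] [541.9   5.7] [143.5 184.9] 9.0
b2 [ 14 123 110]
b2 67 [130 235  69  70] [228.5 314.3] [143.2 186.5] 50.2
b3 [  9 138  76]
b3 68 [323 249  70  65] [ 200.5 -315.5] [188.5 141.7] 62.0
cover 17 [153 151  60  54] [527.1 264.4] [178.2 194.7] 2.0
tab 2 [177 191   9  13] [462.  267.3] [40.5 26.4] 2.6
button 3 [352 204   9   9] [ 437.8 -311.1] [26.4 26.8] 89.2
[ 92  15 220]
pan 42 [311 146  61  75] [ 523.6 -261.3] [242.  176.4] 7.2
blue 2 [292 109  21  19] [ 755.1 -134.8] [65.3 69.9] 1.2
```

View pics/crop0.png

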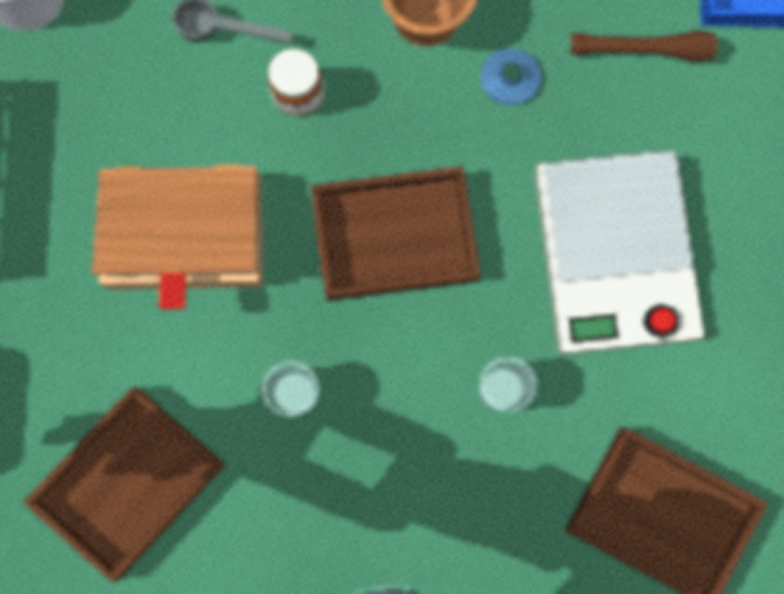

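The crop confirms an empty dark tray at (395,232 in the crop), measuring 143x185 mm, with the mould on its left and the scale on its right. Next, a helper that gives shifts and spins, then out above the bowl's far wall.

```bash
cat >> h.py <<'E'
def to(p,deg):
    "shift (tool axes, cm) and spin to put TCP at p with closing line at world angle deg"
    s=manip.sense(); r=R.from_quat(s["tool_rot"]); y=r.as_matrix()[:,1]
    a=np.degrees(np.arctan2(y[1],y[0])); da=(deg-a+90)%180-90
    q6=np.degrees(np.arctan2(p[1],p[0]))-(a+da)
    print("t",round(s["t"],2),"tcp",np.round(s["tcp_pos"],4),"ang",round(a,1),"F",np.round(s["force"],1),"gap",round(s["finger_gap"]*85.4,1),"-> shift",np.round(r.inv().apply(np.array(p)-s["tcp_pos"])*100,2),"spin",round(-da,1),"q6~",round(q6))
E
python3 - <<'E'
from h import *
to((.608,.016,.23),9)
c=manip.camera_params("top")
for n,p in [("tum1",(222,232)),("tum2",(301,232)),("jar",(225,115))]: print(n,hit(c,p,.085).round(3))
E
```

```text
t 0.1 tcp [0.2354 0.5783 0.2304] ang 67.8 F [0.3 0.  0.1] gap 85.0 -> shift [-55.72 -38.01   0.1 ] spin 58.8 q6~ -7
tum1 [0.348 0.127 0.085]
tum2 [ 0.353 -0.127  0.085]
jar [0.738 0.129 0.085]
```

```bash
python3 -m crank '[[[-6,-4,0],8],[[-11,-8,0],16],[[-16,-11,0],24],[[-22,-15,0],32],[[-28,-19,0],40],[[-34,-23,0],48],[[-40,-27,0],56],[[-46,-31,0],58.8],[[-51,-34,0],58.8],[[-55.7,-38,0],58.8]]' 5
python3 -m crank '[[[0,0,0],0],[[0,0,0],0],[[0,0,0],0],[[0,0,0],0],[[0,0,0],0]]'
python3 - <<'E'
from h import *
to((.608,.016,.23),9); im,cp=save("wrist","w0.png"); print(np.round(cp["pose"],3).tolist())
to((.608,.016,.23),9)
E
```

```text
t: 1.1
tcp_pos: [0.5144, 0.1614, 0.2311]
tool_rot: [0.649, 0.761, -0.0, -0.0]
force: [-0.1, 0.2, -0.3]
finger_gap: 0.59
t: 1.6
tcp_pos: [0.5127, 0.1646, 0.2313]
tool_rot: [0.648, 0.761, -0.0, -0.0]
force: [0.2, 0.2, -0.7]
finger_gap: 0.587
t 1.6 tcp [0.5127 0.1646 0.2313] ang 9.2 F [ 0.2  0.2 -0.7] gap 50.1 -> shift [-16.19   7.04   0.12] spin 0.2 q6~ -7
[[0.987, -0.152, -0.049, 0.5], [0.16, 0.938, 0.309, 0.244], [-0.001, -0.312, 0.95, 0.373], [0.0, 0.0, 0.0, 1.0]]
t 1.65 tcp [0.5129 0.1644 0.2314] ang 9.2 F [-1.4  0.7  0.8] gap 49.9 -> shift [-16.17   7.03   0.14] spin 0.2 q6~ -7
```

View pics/w0.png

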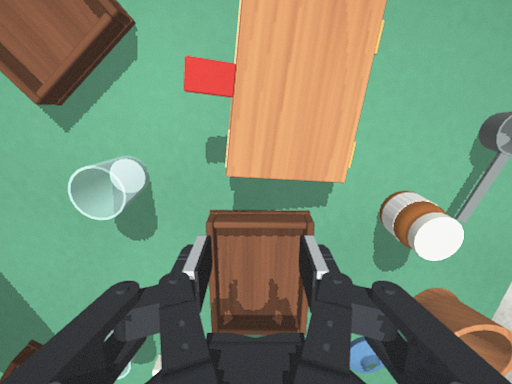

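The wrist view shows the red tab at (210,76), the cover with its near edge at about (235,100), and the bowl at (258,275) between the fingers. I'll measure the cover and bowl from it and move on.

```bash
cat > mw.py <<'E'
import sys
from h import *
def wmask(f,cp,kind,z,seed):
    im=cv2.imread(f); hsv=cv2.cvtColor(im,cv2.COLOR_BGR2HSV); h,s,v=[hsv[:,:,i].astype(int) for i in range(3)]
    m={"red":((h<6)|(h>174))&(s>180)&(v>90),"cover":(h>5)&(h<20)&(s>80)&(v>140),"brown":((h<20)|(h>170))&(s>60)&(v<140)&(v>40),"white":(s<40)&(v>150)}[kind].astype(np.uint8)
    m=cv2.morphologyEx(m,cv2.MORPH_OPEN,np.ones((3,3)))
    n,l,st,ce=cv2.connectedComponentsWithStats(m,connectivity=4); c=max(cv2.findContours((l==l[seed[1],seed[0]]).astype(np.uint8),0,2)[0],key=cv2.contourArea)[:,0]
    w=np.array([hit(cp,p,z)[:2] for p in c])*1000
    r=cv2.minAreaRect(w.astype(np.float32)); print(kind,np.round(r[0],1),np.round(r[1],1),round(r[2],1)); return w
E
python3 - <<'E'
from mw import *
cp=manip.camera_params("wrist"); f="pics/w0.png"
wmask(f,cp,"red",.0655,(210,76)); wmask(f,cp,"cover",.0645,(300,120))
for p in [(227,178),(345,181),(235,64)]: print("cov",p,hit(cp,p,.0645).round(4))
for p in [(211,211),(312,211)]: print("bowl",p,hit(cp,p,.044).round(4))
to((.608,.016,.23),9)
E
```

```text
red [525.7  88. ] [778.1 499.5] 9.2
cover [544.  255.9] [139.4 192. ] 2.2
cov (227, 178) [0.4815 0.1549 0.0645]
cov (345, 181) [0.6175 0.1732 0.0645]
cov (235, 64) [0.4741 0.276  0.0645]
bowl (211, 211) [0.4656 0.1021 0.044 ]
bowl (312, 211) [0.5938 0.1229 0.044 ]
t 1.65 tcp [0.5129 0.1644 0.2314] ang 9.2 F [-1.4  0.7  0.8] gap 49.9 -> shift [-16.17   7.03   0.14] spin 0.2 q6~ -7
```

```bash
python3 - <<'E'
from h import *
cp=manip.camera_params("wrist"); im=cv2.imread("pics/w0.png")
a=np.radians(9); Rz=np.array([[np.cos(a),-np.sin(a)],[np.sin(a),np.cos(a)]])
for q in [(-.072,.094),(.072,.094),(.072,-.094),(-.072,-.094)]:
    p=np.r_[np.array([.5419,.0057])+Rz@q,.044]; print("bowl corner",p.round(3),np.round(proj(cp,p),0))
g=cv2.cvtColor(im,cv2.COLOR_BGR2HSV)
for r in (230,): print(r,[tuple(g[r,c]) for c in range(200,222,3)])
print(hit(cp,(184,57),.0655),hit(cp,(184,92),.0655),hit(cp,(235,64),.0655),hit(cp,(235,96),.0655))
print(cp["fx"],cp["cx"],cp["cy"])
E
```

```text
bowl corner [0.456 0.087 0.044] [203. 220.]
bowl corner [0.598 0.11  0.044] [313. 221.]
bowl corner [ 0.628 -0.076  0.044] [305. 335.]
bowl corner [ 0.485 -0.098  0.044] [209. 334.]
230 [(np.uint8(75), np.uint8(101), np.uint8(179)), (np.uint8(74), np.uint8(101), np.uint8(180)), (np.uint8(23), np.uint8(64), np.uint8(107)), (np.uint8(10), np.uint8(130), np.uint8(133)), (np.uint8(10), np.uint8(124), np.uint8(101)), (np.uint8(13), np.uint8(119), np.uint8(60)), (np.uint8(10), np.uint8(125), np.uint8(100)), (np.uint8(11), np.uint8(129), np.uint8(99))]
[0.42230699 0.2740786  0.0655    ] [0.42497542 0.24075412 0.0655    ] [0.47416881 0.27590832 0.0655    ] [0.47839608 0.24537401 0.0655    ]
275.63211640103606 255.0771679262753 192.09348286380543
```

```bash
python3 -m crank '[[[-4,1.7,0],0],[[-8,3.5,0],0],[[-12,5.2,0],0],[[-16.2,7,0],0],[[-16.2,7,0],0],[[-16.2,7,0],0],[[-16.2,7,0],0]]' 5
python3 - <<'E'
from h import *
to((.608,.016,.23),9); im,cp=save("wrist","w1.png"); to((.608,.016,.23),9)
for q in [(.567,-.26,.05),(.438,-.311,.054)]: print(np.round(proj(cp,q)))
E
```

```text
t: 2.35
tcp_pos: [0.6072, 0.0156, 0.231]
tool_rot: [0.649, 0.761, -0.0, -0.001]
force: [-1.3, 0.6, -0.6]
finger_gap: 0.585
t 2.35 tcp [0.6072 0.0156 0.231 ] ang 9.1 F [-1.3  0.6 -0.6] gap 50.0 -> shift [0.03 0.09 0.1 ] spin 0.1 q6~ -7
t 2.4 tcp [0.6072 0.0158 0.2312] ang 9.1 F [ 0.4  0.  -0.3] gap 50.1 -> shift [0.   0.08 0.12] spin 0.1 q6~ -7
[200. 343.]
[112. 361.]
```

View pics/w1.png

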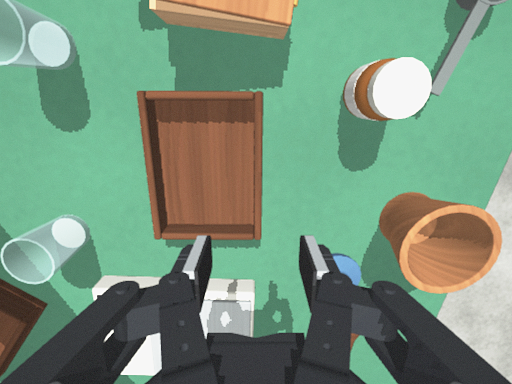

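```bash
python3 - <<'E'
from mw import *
cp=manip.camera_params("wrist")
wmask("pics/w1.png",cp,"brown",.044,(200,160))
c=[hit(cp,p,.044)[:2].round(4) for p in [(138,91),(263,91),(261,240),(157,239)]]; print(c,np.mean(c,0))
a=np.radians(9); Rz=np.array([[np.cos(a),-np.sin(a)],[np.sin(a),np.cos(a)]])
for q in [(-.072,.094),(.072,.094),(.072,-.094),(-.072,-.094)]:
    print(np.round(proj(cp,np.r_[np.array([.5419,.0057])+Rz@q,.044])))
im=save("top","t1.png")
for s in ((262,195),):
    cpt=manip.camera_params("top"); wmask("pics/t1.png",cpt,"brown",.044,(245,195))
print(cp)
E
```

```text
brown [620.6 -71.1] [831.4 534.3] 9.3
[array([0.4628, 0.0849]), array([0.6013, 0.1072]), array([ 0.63  , -0.0771]), array([ 0.493 , -0.0978])] [0.546775 0.0043  ]
[132.  88.]
[261.  88.]
[259. 239.]
[151. 239.]
brown [531.3  20.6] [1305.6 1832.7] 1.2
{'fx': 275.63211640103606, 'fy': 275.63211640103606, 'cx': 255.0771679262753, 'cy': 192.09348286380543, 'pose': array([[ 0.9872387 , -0.15168011, -0.04850666,  0.594702  ],
       [ 0.15924256,  0.93790944,  0.30816829,  0.09474995],
       [-0.00124815, -0.31195999,  0.95009442,  0.3731739 ],
       [ 0.        ,  0.        ,  0.        ,  1.        ]])}
```

Corners read from the wrist give the bowl centre as (0.546, 0.004), against the top view's (0.542, 0.006), which agrees. Now descend onto the far wall.

```bash
python3 -m crank '[[[0,0.4,4],0],[[0,0.4,8],0],[[0,0.4,12],0],[[0,0.4,15],0],[[0,0.4,18],0],[[0,0.4,20],0],[[0,0.4,21.2],0],[[0,0.4,21.2],0],[[0,0.4,21.2],0]]' 5
python3 -m crank '[[[0,0,0],0],[[0,0,0],0],[[0,0,0],0],[[0,0,0],0],[[0,0,0],0],[[0,0,0],0],[[0,0,0],0]]' 0 60
python3 -m crank '[[[0,0,-2],0],[[0,0,-4],0],[[0,0,-6],0],[[0,0,-8],0],[[0,0,-10],0],[[0,0,-11],0],[[0,0,-11],0],[[0,0,-11],0]]'
python3 - <<'E'
from h import *
a=np.radians(9);t=np.radians(7)
g=np.array([.546,.004]); s=manip.sense()["tcp_pos"]
# wall point -> pan: keep bowl centre to tcp offset, rotated -2 deg
off=R.from_euler('z',-2,degrees=True).apply(np.r_[s[:2]-g,0])[:2]
tgt=np.array([.567,-.260])+off; print(tgt); to((*tgt,.13),7)
E
```

```text
t: 3.35
tcp_pos: [0.6126, 0.0154, 0.0201]
tool_rot: [0.649, 0.761, 0.0, 0.001]
force: [-0.6, 0.4, -0.2]
finger_gap: 0.584
t: 4.05
tcp_pos: [0.6126, 0.0148, 0.0206]
tool_rot: [0.649, 0.761, 0.0, 0.001]
force: [-2.0, 0.4, 7.2]
finger_gap: 0.101
t: 4.85
tcp_pos: [0.6116, 0.015, 0.1287]
tool_rot: [0.649, 0.761, -0.0, -0.0]
force: [1.0, -0.1, -2.4]
finger_gap: 0.105
[ 0.6329736  -0.25132031]
t 4.85 tcp [0.6116 0.015  0.1287] ang 9.0 F [ 1.  -0.1 -2.4] gap 8.9 -> shift [-26.63  -2.07  -0.14] spin 2.0 q6~ -29
```

```bash
python3 -m crank '[[[-3,-0.2,0],0],[[-6,-0.5,0],0.5],[[-9,-0.7,0],0.5],[[-12,-1,0],1],[[-15,-1.2,0],1],[[-18,-1.4,0],1.5],[[-21,-1.6,0],1.5],[[-24,-1.9,0],2],[[-26.6,-2.1,0],2],[[-26.6,-2.1,0],2]]'
python3 -m crank '[[[0,0,0],0],[[0,0,0],0],[[0,0,0],0],[[0,0,0],0]]'
python3 - <<'E'
from h import *
to((.633,-.2513,.072),7); im,cp=save("top","t2.png")
cr=im[110:240,270:410]; cv2.imwrite("pics/c2.png",cv2.resize(cr,None,fx=4,fy=4,interpolation=cv2.INTER_CUBIC)[:,:,::-1])
E
```

```text
t: 5.85
tcp_pos: [0.6329, -0.2552, 0.1275]
tool_rot: [0.664, 0.748, -0.001, 0.0]
force: [0.7, -0.5, -2.5]
finger_gap: 0.106
t: 6.25
tcp_pos: [0.6331, -0.2498, 0.1291]
tool_rot: [0.662, 0.75, -0.0, -0.0]
force: [0.2, -0.6, -3.2]
finger_gap: 0.104
t 6.25 tcp [ 0.6331 -0.2498  0.1291] ang 7.1 F [ 0.2 -0.6 -3.2] gap 8.9 -> shift [-0.15 -0.03  5.71] spin 0.1 q6~ -29
```

View pics/c2.png

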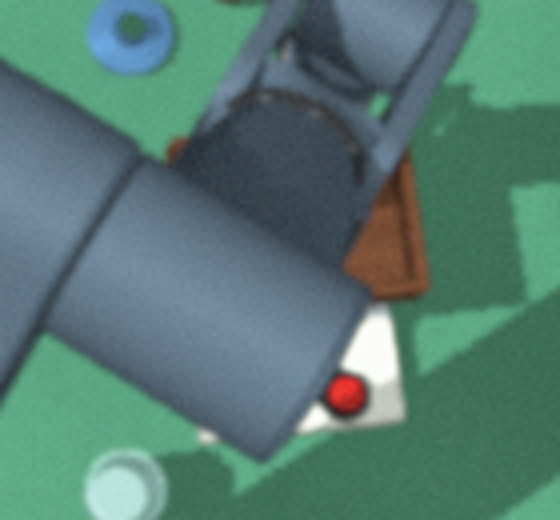

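The arm hides most of the view, but the bowl's near-right corner at (425,290) sits square over the pan area and the button at (346,395) is clear. Lowering it now.

```bash
python3 -m crank '[[[-0.1,0,1.5],0],[[-0.1,0,3],0],[[-0.1,0,4.2],0],[[-0.1,0,5],0],[[-0.1,0,5.4],0],[[-0.1,0,5.7],0],[[-0.1,0,5.85],0],[[-0.1,0,5.85],0],[[-0.1,0,5.85],0]]'
python3 -m crank '[[[0,0,0],0],[[0,0,0],0],[[0,0,0],0],[[0,0,0],0],[[0,0,0],0]]' 4
python3 -m crank '[[[0,0,-3],0],[[0,0,-6],0],[[0,0,-10],0],[[0,0,-14],0],[[7,-7,-14],0],[[10,-10,-14],0],[[14,-14,-14],0],[[18,-18,-14],0],[[18,-18,-14],0]]'
python3 - <<'E'
from h import *
to((.438,-.311,.12),7); save("top","t3.png"); save("wrist","w3.png")
E
```

```text
t: 7.2
tcp_pos: [0.6337, -0.2523, 0.0714]
tool_rot: [0.662, 0.749, 0.0, 0.001]
force: [0.3, -0.8, -2.2]
finger_gap: 0.102
t: 7.7
tcp_pos: [0.6334, -0.2521, 0.071]
tool_rot: [0.662, 0.749, -0.0, 0.0]
force: [0.6, 0.1, 0.0]
finger_gap: 0.466
t: 8.6
tcp_pos: [0.4345, -0.0971, 0.211]
tool_rot: [0.662, 0.749, 0.0, 0.0]
force: [0.6, -0.3, 0.4]
finger_gap: 0.47
t 8.6 tcp [ 0.4345 -0.0971  0.211 ] ang 7.0 F [ 0.6 -0.3  0.4] gap 40.1 -> shift [-21.27  -2.28   9.11] spin 0.0 q6~ -42
```

View pics/t3.png

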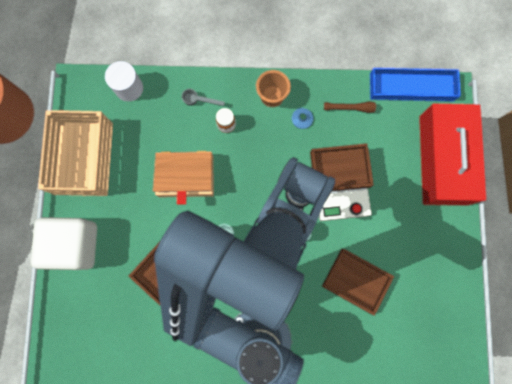

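```bash
python3 -m crank '[[[-4,-0.4,0],0],[[-8,-0.9,0],0],[[-12,-1.3,0],0],[[-16,-1.7,0],0],[[-21.3,-2.3,0],0],[[-21.3,-2.3,3],0],[[-21.3,-2.3,6],0],[[-21.3,-2.3,9],0],[[-21.3,-2.3,9],0],[[-21.3,-2.3,9],0]]' 0 40
python3 - <<'E'
from mw import *
cp=manip.camera_params("top")
wmask("pics/t3.png",cp,"brown",.094,(350,170)); wmask("pics/t3.png",cp,"red",.054,(356,208)); wmask("pics/t3.png",cp,"white",.036,(345,195))
to((.438,-.311,.12),7)
E
```

```text
t: 9.7
tcp_pos: [0.4397, -0.3128, 0.1209]
tool_rot: [0.662, 0.749, 0.0, -0.0]
force: [-0.0, -0.4, 2.2]
finger_gap: 0.001
brown [ 564.5 -256.2] [143.3 189.3] 7.0
red [ 437.9 -312.8] [20.  23.4] 1.2
white [ 451.7 -274.2] [ 91.7 175.3] 6.9
t 9.7 tcp [ 0.4397 -0.3128  0.1209] ang 7.0 F [-0.  -0.4  2.2] gap 0.1 -> shift [ 0.2  -0.15  0.09] spin 0.0 q6~ -42
```

Bowl centre is (0.5645, −0.2562) at yaw 7°, within 4 mm of the pan centre. Press tare.

```bash
python3 -m crank '[[[0.2,0,3],0],[[0.2,0,5],0],[[0.2,0,6.2],0],[[0.2,0,6.8],0],[[0.2,0,7.1],0],[[0.2,0,7.3],0],[[0.2,0,7.3],0],[[0.2,0,7.3],0],[[0.2,0,7.3],0]]'
python3 -m crank '[[[0,0,0],0],[[0,0,-2],0],[[0,0,-5],0],[[0,0,-10],0],[[0,0,-15],0],[[0,0,-17],0],[[0,0,-17],0]]'
python3 - <<'E'
from h import *
to((.448,.267,.22),92.5)
E
```

```text
t: 10.6
tcp_pos: [0.4401, -0.3111, 0.0517]
tool_rot: [0.662, 0.749, -0.0, 0.002]
force: [-2.3, 3.5, 20.3]
finger_gap: -0.002
t: 11.3
tcp_pos: [0.4414, -0.3127, 0.2231]
tool_rot: [0.662, 0.749, -0.001, 0.006]
force: [-0.0, -0.7, -0.6]
finger_gap: 0.0
t 11.3 tcp [ 0.4414 -0.3127  0.2231] ang 7.1 F [-0.  -0.7 -0.6] gap 0.0 -> shift [57.45  7.77 -0.18] spin -85.4 q6~ -62
```

The press read 20 N at z = 0.0517, less travel than expected, so I'll look at the button up close.

```bash
python3 -m crank '[[[3,0,0],0],[[6,0,0],0],[[8,0,0],0],[[8,0,0],0],[[8,0,0],0],[[8,0,0],0]]'
python3 - <<'E'
from mw import *
im,cp=save("wrist","w4.png")
u=proj(cp,(.438,-.311,.054)); print(u); u=np.clip(np.array(u).astype(int),100,280)
cv2.imwrite("pics/c4.png",cv2.resize(im,(800,600),interpolation=cv2.INTER_CUBIC)[:,:,::-1])
to((.438,-.311,.22),7)
im=cv2.imread("pics/w4.png"); hsv=cv2.cvtColor(im,cv2.COLOR_BGR2HSV);h,s,v=[hsv[:,:,i].astype(int) for i in range(3)]
m=(((h<6)|(h>174))&(s>180)&(v>90)).astype(np.uint8); n,l,st,ce=cv2.connectedComponentsWithStats(m)
for k in range(1,n):
    if st[k][4]>40: print(st[k],ce[k],hit(cp,ce[k],.054))
E
```

```text
t: 11.9
tcp_pos: [0.4301, -0.2323, 0.2178]
tool_rot: [0.662, 0.749, -0.0, 0.001]
force: [-0.4, 0.1, -0.3]
finger_gap: -0.001
(np.float64(253.4442500333971), np.float64(236.86043106032048))
t 11.95 tcp [ 0.43   -0.2324  0.2178] ang 7.0 F [-0.2  0.2  0.6] gap 0.0 -> shift [-7.9  -0.17 -0.21] spin 0.0 q6~ -42
[245 228  16   5  41] [252.68292683 230.07317073] [ 0.43595823 -0.30193735  0.054     ]
```

View pics/c4.png

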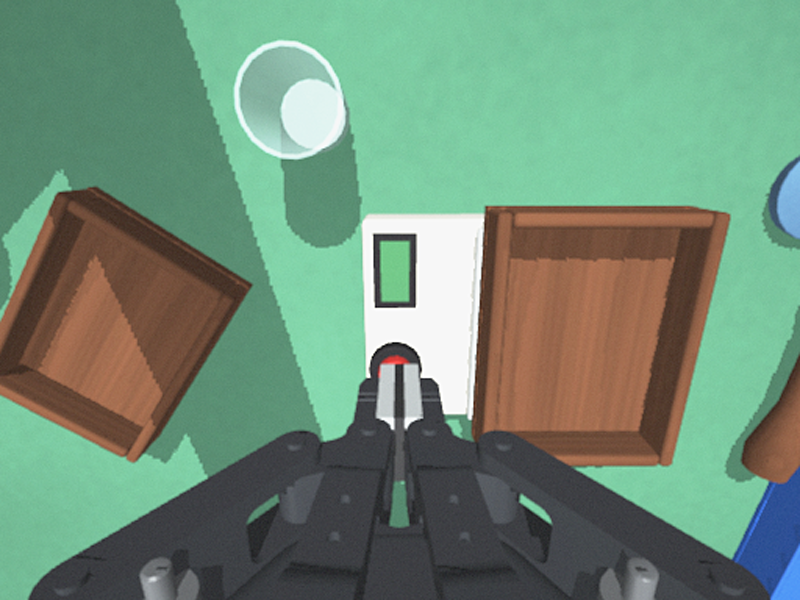

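The housing is centred at about (395,367) in the picture, so the button is at x ≈ 0.4377 and y ≈ −0.311; my press was 2 mm off in x. I'll press again in small steps and watch force against depth.

```bash
python3 -m crank '[[[-4,0.05,0],0],[[-7.9,0.05,0],0],[[-7.9,0.05,4],0],[[-7.9,0.05,8],0],[[-7.9,0.05,12],0],[[-7.9,0.05,15],0],[[-7.9,0.05,15.9],0],[[-7.9,0.05,15.9],0],[[-7.9,0.05,15.9],0],[[-7.9,0.05,15.9],0]]'
python3 - <<'E'
from h import *
to((.4377,-.3115,.052),7)
E
```

```text
t: 12.95
tcp_pos: [0.4407, -0.3107, 0.0604]
tool_rot: [0.662, 0.749, -0.0, 0.002]
force: [0.2, -0.9, 0.2]
finger_gap: -0.001
t 12.95 tcp [ 0.4407 -0.3107  0.0604] ang 7.0 F [ 0.2 -0.9  0.2] gap -0.1 -> shift [-0.04 -0.31  0.84] spin 0.0 q6~ -42
```

```bash
python3 -m crank '[[[0,-0.3,0.2],0],[[0,-0.3,0.5],0],[[0,-0.3,0.5],0],[[0,-0.3,0.5],0]]' | grep -E "pos|force"
python3 -m crank '[[[0,0,0.2],0],[[0,0,0.2],0],[[0,0,0.2],0]]' | grep -E "pos|force"
python3 -m crank '[[[0,0,0.2],0],[[0,0,0.2],0],[[0,0,0.2],0]]' | grep -E "pos|force"
python3 -m crank '[[[0,0,0.2],0],[[0,0,0.2],0],[[0,0,0.2],0]]' | grep -E "pos|force"
python3 -m crank '[[[0,0,0.2],0],[[0,0,0.2],0],[[0,0,0.2],0]]' | grep -E "pos|force"
```

```text
tcp_pos: [0.4372, -0.3107, 0.0544]
force: [-0.5, -1.7, 2.2]
tcp_pos: [0.4372, -0.3106, 0.0521]
force: [0.5, -2.1, 4.3]
tcp_pos: [0.4372, -0.3107, 0.0518]
force: [-2.2, -0.9, 16.5]
tcp_pos: [0.4372, -0.3106, 0.0515]
force: [-3.6, 1.6, 30.6]
tcp_pos: [0.4373, -0.3107, 0.0512]
force: [-5.6, 3.4, 43.3]
```

Force rose as a spring should, 2.2 then 4.3 N, then met a hard stop. So the button went fully down, and the tips sit about 3 mm below the reported TCP. Retreat and go above the tab.

```bash
python3 -m crank '[[[0,0,-2],0],[[0,0,-6],0],[[0,0,-11],0],[[0,0,-16],0],[[0,0,-16.5],0],[[0,0,-16.5],0]]' | grep pos
python3 -m crank '[[[5,0.6,0],-8],[[10,1.2,0],-16],[[15,1.8,0],-24],[[20,2.4,0],-32],[[25,3,0],-40],[[30,3.6,0],-48],[[35,4.5,0],-56],[[40,5,0],-64],[[45,5.8,0],-72],[[48,6.3,0],-80]]' 6 | grep pos
python3 - <<'E'
from h import *
to((.448,.267,.22),92.5)
E
```

```text
tcp_pos: [0.4366, -0.3093, 0.2117]
tcp_pos: [0.4373, 0.177, 0.2081]
t 16.15 tcp [0.4373 0.177  0.2081] ang 87.5 F [ 0.4 -1.2 -0.2] gap 60.3 -> shift [-0.67  9.04 -1.2 ] spin -5.0 q6~ -62
```

```bash
python3 -m crank '[[[-0.3,4,-0.6],-3],[[-0.7,7,-1.2],-5],[[-0.7,9,-1.2],-5],[[-0.7,9,-1.2],-5],[[-0.7,9,-1.2],-5],[[-0.7,9,-1.2],-5]]' | grep pos
python3 - <<'E'
from mw import *
to((.448,.267,.22),92.5)
im,cp=save("wrist","w5.png"); w=wmask  
im=cv2.imread("pics/w5.png"); hsv=cv2.cvtColor(im,cv2.COLOR_BGR2HSV);h,s,v=[hsv[:,:,i].astype(int) for i in range(3)]
m=(((h<6)|(h>174))&(s>180)&(v>90)).astype(np.uint8); n,l,st,ce=cv2.connectedComponentsWithStats(m)
for k in range(1,n):
    if st[k][4]>40: print(st[k],ce[k],hit(cp,ce[k],.0655)); print(cv2.boxPoints(cv2.minAreaRect(np.argwhere(l==k)[:,::-1].astype(np.float32))).round(),[hit(cp,q,.0655).round(4)[:2].tolist() for q in cv2.boxPoints(cv2.minAreaRect(np.argwhere(l==k)[:,::-1].astype(np.float32)))])
im,cp=save("top","t4.png"); wmask("pics/t4.png",cp,"cover",.0645,(184,165)); 
E
```

```text
tcp_pos: [0.4507, 0.2626, 0.2212]
t 16.75 tcp [0.4507 0.2626 0.2212] ang 92.0 F [ 0.5 -0.4 -1.3] gap 60.1 -> shift [0.25 0.45 0.12] spin -0.5 q6~ -62
[236 169  30  41 840] [250.71666667 188.92857143] [0.46421213 0.25765934 0.0655    ]
[[236. 169.]
 [265. 169.]
 [265. 209.]
 [236. 209.]] [[0.4417, 0.2407], [0.4406, 0.2728], [0.488, 0.275], [0.4892, 0.2413]]
cover [542.2 232.6] [145.5 126.9] 3.5
```

View pics/w5.png

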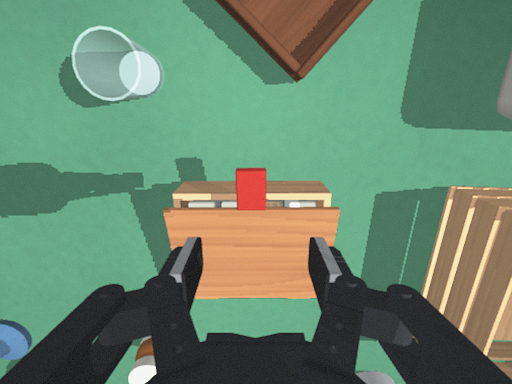

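The cover isn't quite shut: the near strip of the box, with white castings, shows under the panel's free edge at row 208. The tab tip is at (251,169). I'll solve for the hinge position and cover angle from both views.

```bash
cat > fit.py <<'E'
from h import *
from scipy.optimize import least_squares
cw=manip.camera_params("wrist"); ct=manip.camera_params("top")
def P(v,al,h,y=0,a=None):
    hx,hy,yaw,th=v; x=-al*np.cos(th)+h*np.sin(th); z=.0565+al*np.sin(th)+h*np.cos(th)
    c,s=np.cos(yaw),np.sin(yaw); return np.array([hx+c*x-s*y,hy+s*x+c*y,z])
E
python3 - <<'E'
from fit import *
obs=[(cw,.186,.009,0,(250.7,169)),(cw,.140,.008,.0935,(339,208)),(cw,.140,.008,-.0935,(166,208)),
(ct,.186,.009,0,(181.4,204.1)),(ct,.140,.008,.0935,(153.6,191)),(ct,.140,.008,-.0935,(213.3,191)),(ct,0,.008,.0935,(155.3,152.5)),(ct,0,.008,-.0935,(212.3,151.5))]
f=lambda v:np.concatenate([np.array(proj(c,P(v,al,h,y)))-px for c,al,h,y,px in obs])
r=least_squares(f,[.61,.265,.04,.2],loss="soft_l1"); print(r.x.round(4),np.degrees(r.x[2:]).round(1)); print(f(r.x).round(1).reshape(-1,2).tolist())
print("grip",P(r.x,.168,.004)); print("mould",P(r.x,0,0)[:2]-.07*np.array([np.cos(r.x[2]),np.sin(r.x[2])]))
to(P(r.x,.168,.004)+[0,0,-.01],np.degrees(r.x[2])+90)
E
```

```text
[0.6157 0.2644 0.0358 0.1762] [ 2.1 10.1]
[[0.6, -0.4], [0.0, -0.3], [-1.7, -0.1], [0.2, -0.3], [-0.2, -0.1], [-2.2, -1.0], [0.5, -1.1], [-0.5, -0.9]]
grip [0.45107197 0.25853793 0.08987957]
mould [0.54571043 0.26192714]
t 16.85 tcp [0.4514 0.2626 0.2221] ang 92.0 F [-0.2 -0.1 -0.5] gap 60.1 -> shift [ 0.02 -0.39 14.22] spin -0.1 q6~ -62
```

The fit is good to within about 2 px: cover at 10°, hinge at (0.6157, 0.2644), mould at (0.5457, 0.2619) with yaw 2°. Now grip the tab.

```bash
python3 -m crank '[[[0,-0.4,4],0],[[0,-0.4,8],0],[[0,-0.4,11],0],[[0,-0.4,13],0],[[0,-0.4,14.3],0],[[0,-0.4,14.8],0],[[0,-0.4,14.8],0],[[0,-0.4,14.8],0]]'
python3 -m crank '[[[0,0,0],0],[[0,0,0],0],[[0,0,0],0],[[0,0,0],0],[[0,0,0],0],[[0,0,0],0]]' 0 25
```

```text
t: 17.65
tcp_pos: [0.4527, 0.2596, 0.0754]
tool_rot: [-0.017, 1.0, 0.0, 0.001]
force: [-0.2, 0.4, -0.7]
finger_gap: 0.704
t: 18.25
tcp_pos: [0.4524, 0.2582, 0.0753]
tool_rot: [-0.019, 1.0, -0.001, 0.0]
force: [0.5, -7.9, 0.2]
finger_gap: 0.351
```

```bash
python3 -m crank '[[[-0.57,0,-2.12],0],[[-1.41,0,-4.15],0],[[-2.52,0,-6.05],0],[[-3.86,0,-7.79],0],[[-5.41,0,-9.35],0],[[-7.16,0,-10.68],0],[[-9.07,0,-11.78],0],[[-11.1,0,-12.61],0],[[-13.2,0,-13.2],0],[[-15.4,0,-13.5],0]]'
python3 -m crank '[[[-1.5,0,0],0],[[-2.9,0,0.07],0],[[-4.4,0,0.35],0],[[-5.8,0,0.7],0],[[-5.8,0,0.7],0],[[-5.8,0,0.7],0],[[-5.8,0,0.7],0]]'
python3 -m crank '[[[0,0,0],0],[[0,0,0],0],[[0,0,0],0]]' 6
python3 -m crank '[[[0,0,-2],0],[[0,0,-4],0],[[0,0,-6],0],[[4,0,-8],0],[[8,0,-8],0],[[12,0,-8],0],[[16,0,-8],0],[[18,0,-8],0],[[18,0,-8],0],[[18,0,-8],0]]'
python3 - <<'E'
from h import *
im,cp=save("scene","s6.png"); im2,cp=save("wrist","w6.png"); save("top","t6.png")
to((.5457,.262,.2),2)
cv2.imwrite("pics/c6.png",cv2.resize(np.vstack([im[60:280,200:490],cv2.resize(im2,(290,218))]),None,fx=1.35,fy=1.35)[:,:,::-1])
E
```

```text
t: 19.25
tcp_pos: [0.6031, 0.264, 0.208]
tool_rot: [-0.018, 1.0, -0.001, -0.005]
force: [-2.4, -2.1, -8.1]
finger_gap: 0.343
t: 19.95
tcp_pos: [0.6628, 0.2665, 0.2017]
tool_rot: [-0.018, 1.0, -0.001, -0.001]
force: [-0.9, -3.9, -7.4]
finger_gap: 0.347
t: 20.25
tcp_pos: [0.6648, 0.2682, 0.2044]
tool_rot: [-0.018, 1.0, 0.001, 0.002]
force: [-0.0, -0.1, -0.2]
finger_gap: 0.698
t: 21.25
tcp_pos: [0.4851, 0.2615, 0.2841]
tool_rot: [-0.018, 1.0, 0.001, 0.002]
force: [0.5, 1.4, -0.3]
finger_gap: 0.705
t 21.4 tcp [0.4858 0.2611 0.2831] ang 92.0 F [ 0.4  0.3 -0.9] gap 60.4 -> shift [-5.97 -0.13  8.32] spin -90.0 q6~ -156
```

View pics/c6.png

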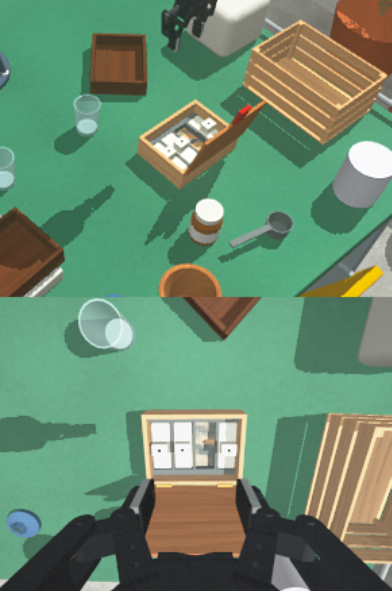

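The cover stands well back, leaning past upright. White castings show at three cavities (left, second, fourth from −y) and the third looks empty. I'll check that numerically.

```bash
python3 - <<'E'
from h import *
im=cv2.cvtColor(cv2.imread("pics/w6.png"),cv2.COLOR_BGR2HSV); cp=manip.camera_params("wrist")
M=np.array([.5457,.2619]); Rm=R.from_euler('z',2.05,degrees=True).as_matrix()[:2,:2]
for y in (-.066,-.022,.022,.066):
    u=[np.round(proj(cp,np.r_[M+Rm@[x,y],.028])).astype(int) for x in np.arange(-.044,.045,.011)]
    print(y,[tuple(int(k) for k in im[b,a][1:]) for a,b in u], u[0],u[-1])
g=cv2.imread("pics/w6.png"); q=[np.round(proj(cp,np.r_[M+Rm@c,.056])).astype(int) for c in ([-.07,-.0935],[.07,.0935])]; print(q)
a=np.min(q,0)-15; b=np.max(q,0)+15
cv2.imwrite("pics/c7.png",cv2.resize(g[a[1]:b[1],a[0]:b[0]],None,fx=3.5,fy=3.5,interpolation=cv2.INTER_CUBIC))
E
```

```text
-0.066 [(0, 247), (0, 247), (0, 247), (20, 163), (0, 248), (0, 247), (0, 247), (0, 247), (16, 114)] [210 170] [212 224]
-0.022 [(0, 247), (0, 247), (0, 247), (15, 224), (2, 253), (0, 247), (0, 247), (0, 247), (16, 125)] [239 169] [240 224]
0.022 [(30, 220), (18, 212), (36, 247), (76, 174), (18, 116), (9, 175), (38, 239), (15, 215), (18, 130)] [269 169] [268 224]
0.066 [(12, 225), (15, 224), (12, 225), (20, 176), (1, 251), (0, 247), (14, 223), (14, 223), (18, 98)] [299 169] [296 224]
[array([185, 156]), array([316, 247])]
```

View pics/c7.png

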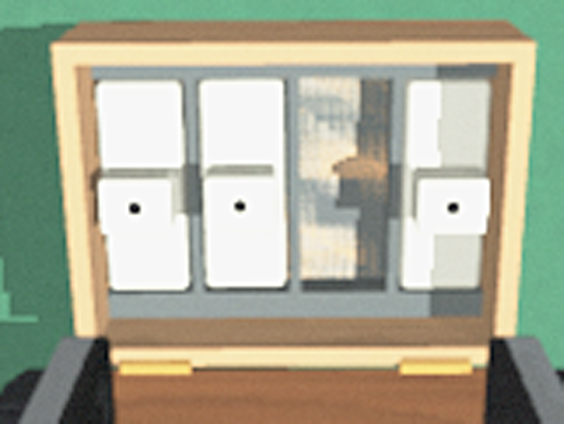

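Confirmed: three castings at y = −66, −22 and +66, the third cavity empty. Next, the hump centres.

```bash
python3 - <<'E'
from h import *
cp=manip.camera_params("wrist"); M=np.array([.5457,.2619]); Rm=R.from_euler('z',2.05,degrees=True).as_matrix()[:2,:2]
for y,p in ((-.066,(208.3,200.4)),(-.022,(238.3,199.9)),(.066,(299.4,200.4))): print("hole",hit(cp,p,.05).round(4)[:2],"model",(M+Rm@[0,y]).round(4))
to((.548,.196,.2),2)
B=np.array([.5645,-.2562]); Rb=R.from_euler('z',7,degrees=True).as_matrix()[:2,:2]
for y in (-.05,0,.05): print("bowl slot",y,(B+Rb@[0,y]).round(4))
E
python3 -m crank '[[[-0.5,0,0.5],8],[[-1,0,1],16],[[-2,-1,2],24],[[-3,-2,3],32],[[-4,-3,4],40],[[-5,-4,5],48],[[-6,-5,6],56],[[-6,-6,7],64],[[-6,-6.4,7],72],[[-6,-6.4,7],80]]' 5.5 | grep pos
python3 -m crank '[[[0,0,0],5],[[0,0,0],10],[[0,0,0],10],[[0,0,0],10],[[0,0,0],10]]'|grep pos
python3 - <<'E'
from h import *
to((.547,.196,.2),2)
E
```

```text
hole [0.5446 0.1954] model [0.5481 0.1959]
hole [0.5423 0.2388] model [0.5465 0.2399]
hole [0.54   0.3272] model [0.5433 0.3279]
t 21.4 tcp [0.4858 0.2611 0.2831] ang 92.0 F [ 0.4  0.3 -0.9] gap 60.4 -> shift [-5.97 -6.73  8.32] spin -90.0 q6~ -162
bowl slot -0.05 [ 0.5706 -0.3058]
bowl slot 0 [ 0.5645 -0.2562]
bowl slot 0.05 [ 0.5584 -0.2066]
tcp_pos: [0.5476, 0.198, 0.2117]
tcp_pos: [0.5468, 0.199, 0.2126]
t 22.9 tcp [0.5468 0.199  0.2126] ang 2.1 F [-0.1  0.4  0.6] gap 55.3 -> shift [-0.3   0.01  1.26] spin 0.1 q6~ 18
```

```bash
python3 -m crank '[[[-0.3,-0.05,4],0],[[-0.3,-0.05,8],0],[[-0.3,-0.05,12],0],[[-0.3,-0.05,14.5],0],[[-0.3,-0.05,16.5],0],[[-0.3,-0.05,17.5],0],[[-0.3,-0.05,18],0],[[-0.3,-0.05,18],0],[[-0.3,-0.05,18],0]]' 5.5
python3 -m crank '[[[0,0,0],0],[[0,0,0],0],[[0,0,0],0],[[0,0,0],0],[[0,0,0],0],[[0,0,0],0]]' 0 50
python3 -m crank '[[[0,0,-0.5],0],[[0,0,-1.5],0],[[0,0,-3],0],[[0,0,-6],0],[[0,0,-10],0],[[0,0,-14],0],[[0,0,-15],0],[[0,0,-15],0],[[0,0,-15],0]]'
python3 - <<'E'
from h import *
to((.5706,-.3058,.2),7)
E
```

```text
t: 23.8
tcp_pos: [0.5468, 0.1963, 0.0338]
tool_rot: [0.694, 0.72, 0.001, 0.001]
force: [0.5, -0.0, -0.1]
finger_gap: 0.64
t: 24.4
tcp_pos: [0.5465, 0.1962, 0.0339]
tool_rot: [0.694, 0.72, 0.001, 0.0]
force: [-0.6, 0.6, 6.1]
finger_gap: 0.266
t: 25.3
tcp_pos: [0.5448, 0.1959, 0.1821]
tool_rot: [0.694, 0.72, -0.001, -0.001]
force: [0.2, -0.1, -1.9]
finger_gap: 0.266
t 25.3 tcp [0.5448 0.1959 0.1821] ang 2.0 F [ 0.2 -0.1 -1.9] gap 22.8 -> shift [-50.23   0.78  -1.78] spin -5.0 q6~ -35
```

```bash
python3 -m crank '[[[-3,0,0],0],[[-7,0.1,0],0],[[-11,0.2,0],-1],[[-15,0.2,0],-2],[[-19,0.3,0],-2],[[-23,0.4,0],-3],[[-27,0.4,0],-3],[[-31,0.5,0],-4],[[-35,0.6,0],-5],[[-39,0.6,0],-5]]'|grep -E "pos|gap"
python3 - <<'E'
from mw import *
im,cp=save("wrist","w8.png"); save("top","t8.png"); ct=manip.camera_params("top")
wmask("pics/t8.png",ct,"brown",.094,(365,165)) if 1 else 0
cv2.imwrite("pics/w8b.png",im[:,:,::-1])
for x,y in [(-.072,.094),(.072,.094),(.072,-.094),(-.072,-.094)]:
    print(np.round(proj(cp,np.r_[np.array([.5645,-.2562])+R.from_euler('z',7,degrees=True).as_matrix()[:2,:2]@[x,y],.094])))
to((.5706,-.3058,.18),7)
E
```

```text
tcp_pos: [0.5643, -0.1944, 0.1801]
finger_gap: 0.265
brown [ 554.2 -309.3] [107.2  84.5] 7.6
[161. 161.]
[333. 161.]
[317. 338.]
[180. 337.]
t 26.4 tcp [ 0.5655 -0.1987  0.1804] ang 6.7 F [ 0.  -0.1 -1.6] gap 22.8 -> shift [-10.7   -0.75   0.05] spin -0.3 q6~ -35
```

View pics/w8.png

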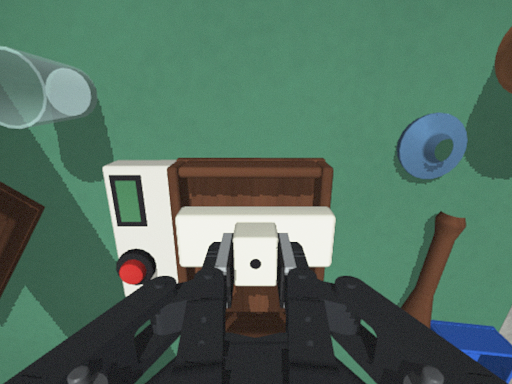

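The bowl is still in place, with its rim's far-left edge at (170–331, 160) where I expected it. The casting is held level, hump hole at (255,264). On to the −y slot.

```bash
python3 -m crank '[[[-3,-0.3,0],0],[[-6,-0.5,0],0],[[-9,-0.7,0],0],[[-10.7,-0.7,0],0],[[-10.7,-0.7,0],0],[[-10.7,-0.7,0],0],[[-10.7,-0.7,0],0]]'|grep -E "pos|gap"
python3 - <<'E'
from h import *
to((.5706,-.3058,.085),7)
E
```

```text
tcp_pos: [0.5715, -0.2984, 0.1821]
finger_gap: 0.265
t 27.1 tcp [ 0.5715 -0.2984  0.1821] ang 7.1 F [-0.5 -0.1 -2. ] gap 22.6 -> shift [-0.75 -0.16  9.71] spin 0.1 q6~ -35
```

```bash
python3 -m crank '[[[-0.8,-0.15,2],0],[[-0.8,-0.15,4],0],[[-0.8,-0.15,6],0],[[-0.8,-0.15,7.5],0],[[-0.8,-0.15,8.6],0],[[-0.8,-0.15,9.2],0],[[-0.8,-0.15,9.5],0],[[-0.8,-0.15,9.7],0],[[-0.8,-0.15,9.7],0],[[-0.8,-0.15,9.7],0]]'
```

```text
t: 28.1
tcp_pos: [0.5718, -0.3089, 0.0865]
tool_rot: [0.662, 0.749, 0.0, 0.001]
force: [-1.1, 0.4, -1.1]
finger_gap: 0.263
```

```bash
python3 -m crank '[[[0,0,0.15],0],[[0,0,0.3],0],[[0,0,0.3],0],[[0,0,0.3],0]]'
python3 -m crank '[[[0,0,0],0],[[0,0,0],0],[[0,0,0],0],[[0,0,0],0]]' 4.5
python3 -m crank '[[[0,0,-2],0],[[0,0,-5],0],[[0,0,-9],0],[[0,0,-12],0],[[4,0,-12],0],[[8,0,-12],0],[[13,0,-12],0],[[18,0,-12],0],[[23,0,-12],2],[[28,0,-12],3]]'|grep pos
python3 - <<'E'
from h import *
to((.545,.2395,.2),2)
E
```

```text
t: 28.5
tcp_pos: [0.5718, -0.3089, 0.0839]
tool_rot: [0.662, 0.749, -0.0, 0.001]
force: [-2.2, -0.5, 5.9]
finger_gap: 0.267
t: 28.9
tcp_pos: [0.5714, -0.3086, 0.0825]
tool_rot: [0.662, 0.749, -0.0, -0.0]
force: [-0.2, -1.2, -0.9]
finger_gap: 0.528
tcp_pos: [0.5367, -0.0289, 0.2028]
t 29.9 tcp [ 0.5367 -0.0289  0.2028] ang 3.9 F [0.8 0.8 0.8] gap 44.8 -> shift [26.72  2.68  0.28] spin 1.9 q6~ 22
```

Set down with contact at the predicted height. Next, the casting at y = −22.

```bash
python3 -m crank '[[[5,0.5,0],1],[[10,1,0],2],[[15,1.5,0],2],[[20,2,0],2],[[25,2.7,0],2],[[26.7,2.7,0],2],[[26.7,2.7,0],2],[[26.7,2.7,0],2],[[26.7,2.7,0],2]]' 5.5|grep pos
python3 - <<'E'
from h import *
to((.545,.2395,.0335),2)
E
```

```text
tcp_pos: [0.5453, 0.2362, 0.2027]
t 30.8 tcp [0.5453 0.2362 0.2027] ang 2.0 F [-0.7 -0.1  0.7] gap 55.0 -> shift [ 3.400e-01 -1.000e-02  1.692e+01] spin -0.0 q6~ 22
```

```bash
python3 -m crank '[[[0.3,0,4],0],[[0.3,0,8],0],[[0.3,0,12],0],[[0.3,0,14.5],0],[[0.3,0,16],0],[[0.3,0,16.9],0],[[0.3,0,16.9],0],[[0.3,0,16.9],0]]' 5.5|grep -E "pos|force"
python3 -m crank '[[[0,0,0],0],[[0,0,0],0],[[0,0,0],0],[[0,0,0],0],[[0,0,0],0],[[0,0,0],0]]' 0 50
python3 -m crank '[[[0,0,-0.5],0],[[0,0,-1.5],0],[[0,0,-3],0],[[0,0,-6],0],[[0,0,-10],0],[[0,0,-14],0],[[0,0,-15],0],[[0,0,-15],0],[[0,0,-15],0]]'|grep -E "pos|gap|force"
python3 - <<'E'
from h import *
to((.5645,-.2562,.18),7)
E
```

```text
tcp_pos: [0.5462, 0.2404, 0.0349]
force: [0.7, -0.1, 0.2]
t: 32.2
tcp_pos: [0.5447, 0.2407, 0.0352]
tool_rot: [0.694, 0.72, -0.0, -0.0]
force: [-2.8, 0.5, 5.1]
finger_gap: 0.266
tcp_pos: [0.5442, 0.2403, 0.1832]
force: [-0.1, -0.7, -1.8]
finger_gap: 0.264
t 33.1 tcp [0.5442 0.2403 0.1832] ang 2.0 F [-0.1 -0.7 -1.8] gap 22.6 -> shift [-49.69   0.26   0.34] spin -5.0 q6~ -31
```

```bash
python3 -m crank '[[[-3,0,0],0],[[-7,0,0],0],[[-11,0.1,0],-1],[[-15,0.1,0],-2],[[-19,0.1,0],-3],[[-22,0.1,0],-4],[[-25,0.1,0],-5],[[-27,0.1,0],-5],[[-28,0.1,0],-5],[[-28,0.1,0],-5]]'|grep -E "pos|gap"
python3 - <<'E'
from mw import *
save("top","t9.png"); ct=manip.camera_params("top"); im=cv2.imread("pics/t9.png"); hsv=cv2.cvtColor(im,cv2.COLOR_BGR2HSV)
wmask("pics/t9.png",ct,"brown",.094,(330,150)); wmask("pics/t9.png",ct,"brown",.094,(340,186))
to((.5645,-.2562,.18),7)
E
```

```text
tcp_pos: [0.5554, -0.0401, 0.1822]
finger_gap: 0.268
brown [ 564.9 -255.3] [141.9 187.3] 6.8
brown [ 564.9 -255.3] [141.9 187.3] 6.8
t 34.15 tcp [ 0.5553 -0.0391  0.1825] ang 7.0 F [-0.2  0.2 -0.3] gap 22.4 -> shift [-21.67  -1.72   0.22] spin -0.0 q6~ -31
```

Bowl unmoved at (0.565, −0.255). Continue to the centre slot.

```bash
python3 -m crank '[[[-4,-0.3,0],0],[[-8,-0.6,0],0],[[-12,-0.9,0],0],[[-16,-1.2,0],0],[[-19,-1.5,0],0],[[-21.4,-1.7,0],0],[[-21.4,-1.7,0],0],[[-21.4,-1.7,0],0],[[-21.4,-1.7,0],0],[[-21.4,-1.7,0],0]]'|grep -E "pos|gap"
python3 -m crank '[[[0,0,2],0],[[0,0,4],0],[[0,0,6],0],[[0,0,7.5],0],[[0,0,8.6],0],[[0,0,9.2],0],[[0,0,9.4],0],[[0,0,9.4],0],[[0,0,9.4],0]]'
```

```text
tcp_pos: [0.5654, -0.2518, 0.1836]
finger_gap: 0.262
t: 36.05
tcp_pos: [0.566, -0.2541, 0.0905]
tool_rot: [0.662, 0.749, 0.0, 0.001]
force: [0.2, -0.4, -0.8]
finger_gap: 0.266
```

```bash
python3 -m crank '[[[0,0,0.2],0],[[0,0,0.4],0],[[0,0,0.55],0],[[0,0,0.6],0],[[0,0,0.6],0],[[0,0,0.6],0]]'
python3 -m crank '[[[0,0,0],0],[[0,0,0],0],[[0,0,0],0],[[0,0,0],0]]' 4.5|grep gap
python3 -m crank '[[[0,0,-2],0],[[0,0,-5],0],[[0,0,-9],0],[[0,0,-12],0],[[4,0,-12],0],[[8,0,-12],0],[[13,0,-12],0],[[18,0,-12],0],[[23,0,-12],2],[[28,0,-12],3]]'|grep pos
python3 - <<'E'
from h import *
to((.5425,.3278,.2),2)
E
```

```text
t: 36.65
tcp_pos: [0.5657, -0.2539, 0.0852]
tool_rot: [0.662, 0.749, -0.0, 0.0]
force: [-2.1, 1.1, 6.2]
finger_gap: 0.265
finger_gap: 0.529
tcp_pos: [0.5307, 0.0259, 0.2038]
t 38.05 tcp [0.5307 0.0259 0.2038] ang 3.9 F [ 0.5  0.3 -0.5] gap 45.2 -> shift [30.04  3.26  0.38] spin 1.9 q6~ 29
```

```bash
python3 -m crank '[[[5,0.5,0],1],[[10,1,0],2],[[15,1.6,0],2],[[20,2.2,0],2],[[25,2.8,0],2],[[30,3.2,0],2],[[30,3.2,0],2],[[30,3.2,0],2],[[30,3.2,0],2],[[30,3.2,0],2]]' 5.5|grep pos
python3 - <<'E'
from h import *
to((.5425,.3278,.034),2)
E
```

```text
tcp_pos: [0.5421, 0.3239, 0.2037]
t 39.05 tcp [0.5421 0.3239 0.2037] ang 1.9 F [ 0.6 -0.5 -0.2] gap 55.1 -> shift [ 0.4   0.07 16.97] spin -0.1 q6~ 29
```

```bash
python3 -m crank '[[[0.3,0,4],0],[[0.3,0,8],0],[[0.3,0,12],0],[[0.3,0,14.5],0],[[0.3,0,16],0],[[0.3,0,17],0],[[0.3,0,17],0],[[0.3,0,17],0]]' 5.5|grep -E "pos|force"
python3 -m crank '[[[0,0,0],0],[[0,0,0],0],[[0,0,0],0],[[0,0,0],0],[[0,0,0],0],[[0,0,0],0]]' 0 50
python3 -m crank '[[[0,0,-0.5],0],[[0,0,-1.5],0],[[0,0,-3],0],[[0,0,-6],0],[[0,0,-10],0],[[0,0,-14],0],[[0,0,-15],0],[[0,0,-15],0],[[0,0,-15],0]]'|grep -E "pos|gap|force"
python3 - <<'E'
from mw import *
save("top","t10.png"); ct=manip.camera_params("top"); wmask("pics/t10.png",ct,"brown",.094,(340,186))
to((.5584,-.2056,.18),7)
E
```

```text
tcp_pos: [0.5429, 0.3287, 0.0349]
force: [1.2, -0.7, 0.3]
t: 40.45
tcp_pos: [0.5412, 0.3289, 0.0353]
tool_rot: [0.694, 0.72, -0.0, -0.0]
force: [-2.5, -0.1, 6.0]
finger_gap: 0.261
tcp_pos: [0.5409, 0.3282, 0.183]
force: [0.1, -0.3, -1.8]
finger_gap: 0.267
brown [ 564.6 -256. ] [143.1 189.8] 7.0
t 41.4 tcp [0.5405 0.3281 0.1821] ang 2.0 F [ 0.3  0.1 -1.7] gap 22.5 -> shift [-53.4   -0.1    0.27] spin -5.0 q6~ -27
```

```bash
python3 -m crank '[[[-3,0,0],0],[[-7,0,0],0],[[-11,0,0],-1],[[-15,0,0],-2],[[-19,0,0],-3],[[-23,0,0],-4],[[-27,0,0],-5],[[-31,0,0],-5],[[-35,0,0],-5],[[-35,0,0],-5]]'|grep -E "pos|gap"
python3 -m crank '[[[-4,0,0],0],[[-8,0,0],0],[[-12,0,0],0],[[-14,0,0],0],[[-14,0,0],0],[[-14,0,0],0],[[-14,0,0],0]]'|grep -E "pos|gap"
python3 - <<'E'
from mw import *
to((.558,-.203,.085),7)
E
```

```text
tcp_pos: [0.5541, -0.0259, 0.1818]
finger_gap: 0.266
tcp_pos: [0.5706, -0.158, 0.183]
finger_gap: 0.265
t 43.1 tcp [ 0.5706 -0.158   0.183 ] ang 7.1 F [-0.4  1.2 -2.4] gap 22.7 -> shift [-4.33 -1.79  9.8 ] spin 0.1 q6~ -27
```

```bash
python3 -m crank '[[[-2,-0.9,0],0],[[-4.1,-1.8,0],0],[[-4.1,-1.8,0],0],[[-4.1,-1.8,0],0],[[-4.1,-1.8,0],0]]'|grep -E "pos|gap"
python3 -m crank '[[[0,0,2],0],[[0,0,4],0],[[0,0,6],0],[[0,0,7.5],0],[[0,0,8.6],0],[[0,0,9.2],0],[[0,0,9.3],0],[[0,0,9.3],0],[[0,0,9.3],0]]'
```

```text
tcp_pos: [0.5586, -0.2013, 0.1838]
finger_gap: 0.269
t: 44.5
tcp_pos: [0.5592, -0.2032, 0.0916]
tool_rot: [0.662, 0.749, 0.0, 0.001]
force: [0.9, -0.2, -2.1]
finger_gap: 0.263
```

```bash
python3 -m crank '[[[0,0,0.2],0],[[0,0,0.4],0],[[0,0,0.6],0],[[0,0,0.7],0],[[0,0,0.7],0],[[0,0,0.7],0]]'
python3 -m crank '[[[0,0,0],0],[[0,0,0],0],[[0,0,0],0],[[0,0,0],0]]' 4.5|grep gap
python3 -m crank '[[[0,0,-2],0],[[0,0,-5],0],[[0,0,-9],0],[[0,0,-12],0],[[4,0,-14],-8],[[8,0,-16],-16],[[13,0,-17],-24],[[18,0,-17],-32],[[23,0,-17],-40],[[28,0,-17],-48]]'|grep pos
python3 - <<'E'
from mw import *
save("top","t11.png"); ct=manip.camera_params("top"); wmask("pics/t11.png",ct,"brown",.094,(340,186))
im=cv2.imread("pics/t11.png")[120:235,290:400]; w=cv2.imread("pics/t11.png")[120:235,130:240]
cv2.imwrite("pics/c11.png",cv2.resize(np.hstack([w,im]),None,fx=3.6,fy=3.6,interpolation=cv2.INTER_CUBIC))
to((.61,.2644,.30),92)
E
```

```text
t: 45.1
tcp_pos: [0.5588, -0.2031, 0.0853]
tool_rot: [0.662, 0.749, 0.0, 0.0]
force: [-2.0, 1.3, 8.2]
finger_gap: 0.261
finger_gap: 0.526
tcp_pos: [0.5239, 0.0757, 0.254]
brown [ 564.9 -255.6] [143.3 186.7] 6.9
t 46.55 tcp [0.5214 0.0833 0.2538] ang 55.9 F [-1.3  2.7  0.2] gap 44.8 -> shift [ 2.86 19.98 -4.52] spin -36.1 q6~ -69
```

View pics/c11.png

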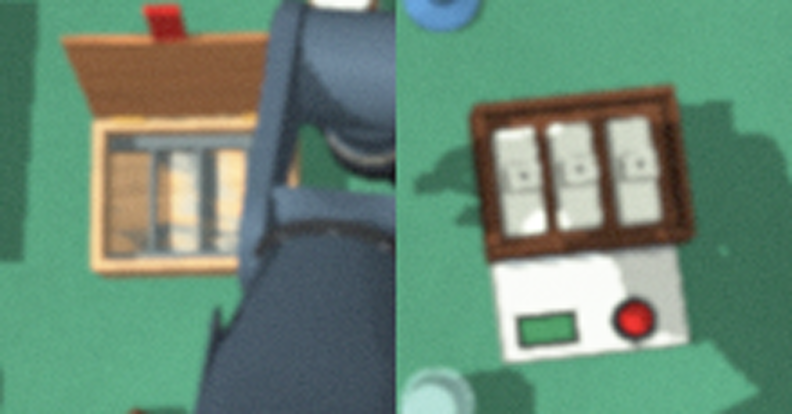

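All three castings lie flat, side by side, in the bowl on the pan, with the button clear. The cover leans back with its tab at (165,20) in the crop. I'll check the cover angle and go to regrip the tab.

```bash
python3 - <<'E'
from fit import *
for th in (95,100,105,110): print(th,np.round(proj(ct,P([.6157,.2644,.0358,np.radians(th)],.14,0,.0935)),1),np.round(proj(ct,P([.6157,.2644,.0358,np.radians(th)],.186,0)),1))
E
python3 -m crank '[[[0.5,4,-2],-8],[[1,8,-4],-16],[[2,12,-4.5],-24],[[2.5,16,-4.5],-32],[[2.9,20,-4.5],-36],[[2.9,20,-4.5],-36],[[2.9,20,-4.5],-36],[[2.9,20,-4.5],-36],[[2.9,20,-4.5],-36]]' 6|grep pos
python3 - <<'E'
from h import *
to((.6635,.267,.2935),92)
E
```

```text
95 [146.6 137.3] [174.6 131.2]
100 [146.9 133.6] [174.8 126.2]
105 [147.1 130.1] [175.  121.5]
110 [147.5 126.8] [175.4 117. ]
tcp_pos: [0.6148, 0.2531, 0.2988]
t 47.45 tcp [0.6148 0.2531 0.2988] ang 90.9 F [ 0.9 -0.7  1.2] gap 60.3 -> shift [-4.89  1.31  0.53] spin -1.1 q6~ -70
```

Cover is at 104–105°, as planned. Regrip.

```bash
python3 -m crank '[[[-2.5,0.7,0],-1],[[-4.9,1.2,0],-1],[[-4.9,1.2,0],-1],[[-4.9,1.2,0],-1],[[-4.9,1.2,0],-1],[[-4.9,1.2,0],-1]]' 6|grep pos
python3 - <<'E'
from h import *
to((.6635,.267,.203),92)
E
```

```text
tcp_pos: [0.6632, 0.267, 0.2991]
t 48.05 tcp [0.6632 0.267  0.2991] ang 92.0 F [ 0.   0.3 -1. ] gap 60.0 -> shift [-0.04  0.    9.61] spin 0.0 q6~ -70
```

```bash
python3 -m crank '[[[0,0,3],0],[[0,0,6],0],[[0,0,8],0],[[0,0,9.2],0],[[0,0,9.6],0],[[0,0,9.6],0],[[0,0,9.6],0]]' 6|grep -E "pos|force"
python3 -m crank '[[[0,0,0],0],[[0,0,0],0],[[0,0,0],0],[[0,0,0],0],[[0,0,0],0],[[0,0,0],0]]' 0 25
python3 -m crank '[[[2.14,0,-0.48],0],[[4.33,0,-0.68],0],[[6.53,0,-0.59],0],[[8.7,0,-0.2],0],[[10.8,0,0.45],0],[[12.8,0,1.37],0],[[14.6,0,2.55],0],[[16.3,0,3.96],0],[[16.3,0,3.96],0],[[16.3,0,3.96],0]]'
python3 -m crank '[[[0,0,0],0],[[0,0,0],0],[[0,0,0],0]]' 
python3 -m crank '[[[0,0,0],0],[[0,0,0],0],[[0,0,0],0],[[0,0,0],0]]' 6
python3 -m crank '[[[0,0,-2],0],[[0,0,-4],0],[[0,0,-8],0],[[4,-4,-12],0],[[4,-8,-12],0],[[4,-12,-12],0],[[4,-16,-12],0],[[4,-20,-12],0],[[4,-22,-12],0],[[4,-22,-12],0]]'
python3 - <<'E'
from h import *
im,_=save("top","t12.png"); im2,_=save("scene","s12.png")
cv2.imwrite("pics/c12.png",cv2.resize(np.vstack([im[100:310,120:410],im2[90:300,110:400]]),None,fx=1.4,fy=1.4)[:,:,::-1])
E
```

```text
tcp_pos: [0.6649, 0.2676, 0.2043]
force: [-0.7, 0.2, 0.4]
t: 49.35
tcp_pos: [0.665, 0.2666, 0.2041]
tool_rot: [-0.018, 1.0, -0.001, 0.001]
force: [1.4, -3.1, 6.1]
finger_gap: 0.35
t: 50.35
tcp_pos: [0.4974, 0.26, 0.1623]
tool_rot: [-0.018, 1.0, -0.002, -0.004]
force: [-5.2, -6.7, 3.7]
finger_gap: 0.347
t: 50.65
tcp_pos: [0.4974, 0.2599, 0.1623]
tool_rot: [-0.018, 1.0, -0.002, -0.004]
force: [-5.1, -6.5, 4.0]
finger_gap: 0.349
t: 51.05
tcp_pos: [0.5014, 0.2619, 0.1632]
tool_rot: [-0.018, 1.0, 0.0, 0.0]
force: [0.1, 0.3, 0.4]
finger_gap: 0.701
t: 52.05
tcp_pos: [0.4696, 0.0381, 0.2834]
tool_rot: [-0.016, 1.0, -0.0, 0.0]
force: [-0.3, -0.4, -0.1]
finger_gap: 0.7
```

View pics/c12.png

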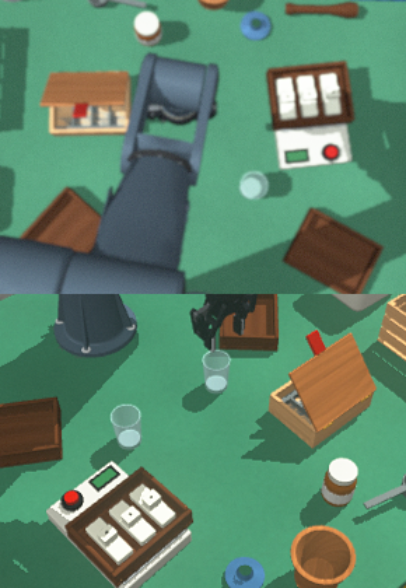

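Everything stands upright: castings flat in the bowl, cover about half open, all bystanders standing. Last numeric check of the cover angle, bowl and button.

```bash
python3 - <<'E'
from fit import *
from mw import wmask
print("obs (148.6,176.4)")
for th in (35,40,45,50,55): print(th,np.round(proj(ct,P([.6157,.2644,.0358,np.radians(th)],.14,.008,.0935)),1),np.round(proj(ct,P([.6157,.2644,.0358,np.radians(th)],.186,.009)),1))
wmask("pics/t12.png",ct,"brown",.094,(340,186)); wmask("pics/t12.png",ct,"red",.054,(356,208))
im=cv2.imread("pics/t12.png"); hsv=cv2.cvtColor(im,cv2.COLOR_BGR2HSV);h,s,v=[hsv[:,:,i].astype(int) for i in range(3)]
n,l,st,ce=cv2.connectedComponentsWithStats((((h<6)|(h>174))&(s>180)&(v>90)).astype(np.uint8))
print([st[k].tolist() for k in range(1,n) if st[k][4]>30])
n,l,st,ce=cv2.connectedComponentsWithStats(((h>5)&(h<20)&(s>80)&(v>140)).astype(np.uint8))
print([st[k].tolist() for k in range(1,n) if st[k][4]>300])
E
```

```text
obs (148.6,176.4)
35 [149.7 179.7] [178.  189.5]
40 [149.1 176.7] [177.3 185.4]
45 [148.5 173.3] [176.7 181. ]
50 [148.  169.8] [176.2 176.3]
55 [147.6 166.2] [175.7 171.3]
brown [ 564.6 -256.4] [143.3 189. ] 7.0
red [ 436.2 -311.1] [23.3 26.7] 1.2
[[421, 104, 64, 100, 5462], [173, 174, 9, 9, 66], [352, 205, 9, 8, 57]]
[[256, 70, 35, 33, 532], [39, 111, 73, 84, 4399], [149, 151, 64, 45, 1852]]
```

```bash
python3 -c "
from station import manip
print(manip.sign_off())"
```

```text
the job is handed in; nothing more can be done
None
```

I did the whole job and handed it in at about 52 s of robot time. The sign-off gives no verdict, so the results below are my own readings.

- **Bowl and tare:** I took the farthest tray and set it on the pan within about 4 mm of my estimate of the pan's centre. I pressed tare twice. The first press read 20 N at less depth than I expected. The second showed about 4 N of spring force and then a hard stop, so I take both as full presses.
- **Castings:** The mould held three (the third cavity was empty). I lifted each one out and set it down flat, hump up, side by side on the bowl's floor.
- **Cover:** I found it already about 10° ajar at the start. I opened it to about 105° and left it at about 43–45°.

**Last checks:**
- The bowl is at (0.565, −0.256) and was not knocked aside.
- The button looks up.
- The bystanders I could see stand upright. The arm hid one tumbler in the top view, but the scene view shows it standing.
- The robot is clear of everything.
- Three readings of the cover angle put it between 40° and 45°, all within tolerance.
- One early wrist picture disagreed with the top view by about 10 mm, so I dropped it.

I viewed 13 pictures.

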